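# Fit the sprung polishing roller into its bench cradle

## Robot

A 7-joint arm with a two-finger parallel gripper is mounted at the origin on the work surface. World frame = base frame: x ahead of the robot, y to its left, z up, the work surface at z = 0. Lengths are in m, angles in rad, forces in N, time in s.
With the tool pointing down it reaches from about 0.4 to 0.875 m from the base axis. Payload 19.3 kg.
Tool frame: the origin (TCP) lies on the mounting face of the last link; the fingertips stand 173 mm ahead of it and the grasp point (between the pads) lies 155 mm ahead of it (bot.grip_point_offset is the distance from the TCP to the grasp point, in m); z points along the fingers, y is the line along which they close (so a half turn about z gives the same grasp; the last joint's range is limited). The gripper opens to 85 mm and grips with 20 to 120 N. Pads are 22 mm wide; open, the fingers measure 114 mm over their backs; the gripper's body (76 mm by 85 mm) begins 54 mm behind the grasp point. The pads swing forward as they close: fully open they stand 13 mm farther back than shut.
Start: joints at [1.113, 0.521, -0.036, 1.599, 0.021, 1.021, -0.113], TCP at [0.236, -0.579, 0.405] pointing down, gripper open.
Joint ranges: [-2.91, 2.91], [-0.3, 2.13], [-1.5, 1.42], [0.17, 2.43], [-1.26, 4.41], [0.16, 1.93], [-2.52, 2.52]. Speed limits (rad/s): [1.89, 1.89, 2.39, 2.39, 3.01, 3.01, 3.01].

## Interface

Orientations are given as [roll, pitch, yaw] about the fixed x, y, z axes, in that order (R = Rz(yaw) Ry(pitch) Rx(roll)).
In Python, from workcell import bot gives the robot as it stands.
- The arm moves only by the tool arm_command, never from a script. Its argument "deltas" is a list of rows, each a list of 3 entries, a list of its own where there are three numbers: the shift along the tool's x, y, z in cm, then the turn, a rotation vector about the tool's x, y, z in rad, then the finger opening in cm, from 0 to 8.54. In form: [[[tx, ty, tz], [rx, ry, rz], claw], ...]. A call has 1 to 20 rows; each row shifts and turns the commanded pose from where the row before left it, along the tool's axes as they then stand; what a row does not reach is not made up. A row lasts 1/10 s, in which the tool goes at most 50 mm and 8.59 degrees, less where a joint would pass 70% of its speed; a pose out of reach is approached as far as the arm can. A call with a gripper value outside its range is refused whole. The fingers move at their own pace and stop on an object; "newtons" is the grip in N (left out, the last holds). Time passes only in rows, so rows that do not move let the fingers close. It gives the time, the measured TCP pose, the force, the opening and the grip force at its end, in the units of the state.
- bot.observe(): the state, without advancing time (a new reading comes with each control period).
- bot.grab_frame(name): name is "scene" or "top" or "wrist"; returns a dict with "frame" (480x640x3 uint8, red, green, blue), "K" (3x3 intrinsics, pixels), "rvec" (rotation vector, rad) and "tvec" (3), from world to camera coordinates, as OpenCV has them; the wrist camera has in their place "T_tool_cam" (4x4, takes a point from camera to tool coordinates, whose origin is the TCP and whose axes are the flange's). Camera axes: x right, y down, z forward; pixel columns grow to the right and rows downward; lengths in m; the calibration is good to about 2 mm. A picture is of the moment at which its call begins: read the wrist's pose just before it. There is no depth.
- bot.job_done(): hands the job in; it is judged then, once.
Trained networks look in a picture, given as the dict that the camera call returned (one of the last four; its "shot" number tells which), for a name from the list of things; names that differ only in an ending like _2 or _b are one class to them, and where a whole thing is asked for, a point or a joint stands for the part that bears it (a point fixed in the world has none). Each returns a list of dicts, best first, with "p" (0 to 1); they miss things now and then, are a little off and sometimes report something else, mostly with a low value. They report only what shows in the picture. A call takes as long as a camera call. They do not tell look-alikes from the thing itself.
- bot.find_in(name, picture): "rect" ([left, top, width, height] in pixels, round what is visible of it).
- bot.mark_of(name, picture): "at" ([column, row] in pixels: a listed point, or the origin of a listed thing).
The state is a dict: "clock": time; "qpos": joint angles; "qd": joint speeds; "joint_efforts": joint torques, N m; "position": TCP position; "tool_rot": TCP orientation; "force": force on the tool from outside, world axes, zero at the start; "moment": the same for the moment, N m; "grip_width": finger opening in m; "finger_force": force on a finger pad.
Only numpy, scipy, OpenCV 4.12 (cv2) and the standard library are available. Lean on these libraries where they do the work, as an engineer would, in place of code of your own. Each camera call takes 0.05 s, during which the arm holds its last target. There are 200 camera calls.

## Task

Fit the cork polishing roller into its cradle. It lies in the right-hand drawer of the little parts chest, whose interlock lets only one drawer open at a time: shut the left drawer fully, then draw out the right one and take the roller. Lay the roller in the cradle with its green pin end down in the green slotted stop and its brass sprung end resting on the ramp of the brass stop, let go of it, then press the brass end down until the sprung tip snaps under the ramp into its recess; leave the left drawer shut and do not disturb the loupe, jar or screwdriver.

Things in the scene. Friction and masses are not known exactly. Their poses are not given: they have to be found in the camera images.
- chest: Low wooden parts chest, fixed, 324 wide (its y) x 200 deep (x) x 86 high, two equal drawers side by side. Origin on the table under the middle of its front face; x points into the chest, away from the handles; y to its left seen from the robot. Interlock: while one drawer is open more than 6 mm or so the other comes out no more than about 9 mm.
- drawer_left (a joint): Left drawer (+y of the chest), opening in m: 0 shut, 0.12 fully out (along -x of the chest). Starts open. Slides with 1 to 2 N.
- drawer_right (a joint): Right drawer (-y of the chest), opening in m: 0 shut, 0.12 fully out. Starts shut. Inside 130 wide, floor 36 above the table, side walls to 72, front panel (12 thick) to 81. The roller lies in it along the chest's y in two wooden saddles 34 to each side of the drawer's middle, its axis 60 behind the panel's back face and 64 above the table.
- drawer_left_handle (a point): Middle of the gap between the left drawer's front panel and its brass bar handle, level with the bar (64 above the table). The bar, 8 thick and 84 long along the chest's y, has its centre line 19 in front of this point; the panel's face is 19 behind it. Gap 34 deep (x), 76 long (y), open above and below: closed fingers fit down into it to push the panel or pull the bar.
- drawer_right_handle (a point): The same point in the gap of the right drawer's handle.
- roller_center (a point): Centre of the roller, 120 g: cork drum 26 in diameter, 90 long, axis = its own y. -y end: green band and rigid steel pin 8 in diameter, 10 long. +y end: brass band and domed brass spring tip 8 in diameter, standing out 10, that slides in by up to 9 (6 N at first, 8.7 N at the end). At the start its y points along the chest's +y.
- pin_end (a point): Outer end of the roller's rigid pin, on its axis, 55 from the centre.
- sprung_end (a point): Outer end of the spring tip, on the roller's axis, 55 from the centre when not pressed in.
- cradle: Fixed cradle: wooden foot 75 (x) x 150 (y) x 10 with two stops. Origin on the table under its middle; y runs from the green stop to the brass one. A fitted roller has its y along the cradle's y, its axis 45 above the table. A level roller lowered over the middle meets the ramp when its axis is about 64 high, its pin already in the slot; let go, the pin drops to the slot's floor.
- slot (a point): Green stop: on the axis of a fitted roller (45 above the table), at the stop's inner face, 49 from the cradle's middle. Upright slot 12 wide for the pin, open above and towards the roller, 7 deep in y, floor at 41 above the table, mouth flared above 72, top 81.
- recess (a point): Brass stop: on the axis of a fitted roller, at the stop's inner face, 48 from the cradle's middle. Recess here from 40.5 to 50.5 above the table, 5.5 deep in y. Above it, in a channel 12 wide, a slippery steel ramp rises outward at 55 degrees to 67; channel flared above 78, top 88. The laid roller's brass end rests about 15 too high; pressing down there with about 10 to 20 N snaps it in.
- loupe: Bystander: black eye loupe standing near the cradle, 36 across, 36 high. Origin at its underside.
- jar: Bystander: small glass jar on the rear of the chest's top, 52 across, 55 high. Origin at its underside.
- driver: Bystander: red-handled screwdriver, 130 long, lying on the table on the robot's side of the cradle.
Not all that is in view belongs to the job. Several things look just like the cradle: the one meant starts farthest from the robot's base.

How it is judged:
On the way, in this order (a step that is already met when the one before it is completed fails the run):
1. the left drawer is shut (value of joint drawer_left below 0.006 m), for 0.2 s.
2. the right drawer is drawn out (value of joint drawer_right above 0.06 m), for 0.2 s.
3. the roller lies in the cradle, let go: pin end down in the green slot, sprung end up on the ramp (y of pin_end in the frame of cradle below -0.05 m and z of pin_end in the frame of cradle below 0.052 m and x of pin_end in the frame of cradle between -0.006 and 0.006 m and y of sprung_end in the frame of cradle above 0.044 m and x of sprung_end in the frame of cradle between -0.007 and 0.007 m and z of sprung_end in the frame of cradle above 0.053 m and contact force between the fingers and roller below 0.05 N), for 0.2 s.
4. the sprung tip has snapped into its recess (z of sprung_end in the frame of cradle below 0.0495 m and y of sprung_end in the frame of cradle above 0.0508 m), for 0.2 s.
At the end, for the whole second after the job is handed in: The roller rests in the cradle, within 0.06 rad of square and level: sprung tip 2.8 mm or more into its recess, pin 3 mm or more into the green slot, both within 5 mm of the fitted height; left drawer shut within 6 mm. The right drawer may stay open. Bystanders within 20 mm (all of step 4 and z of each of sprung_end, pin_end in the frame of cradle above 0.04 m and y of pin_end in the frame of cradle below -0.052 m and z of pin_end in the frame of cradle below 0.05 m and angle between the y axis of roller_center and the y axis of cradle, either way round below 0.06 rad and value of joint drawer_left below 0.006 m and linear speed of roller below 0.02 m/s); the robot touches nothing.
It fails at once if the loupe is pushed more than 20 mm or tipped over (distance of loupe from where it was at the start of the episode above 0.02 m or angle between loupe's own z axis and vertical above 0.5 rad).
It fails at once if the jar is pushed more than 20 mm or tipped over (distance of jar from where it was at the start of the episode above 0.02 m or angle between jar's own z axis and vertical above 0.5 rad).
It fails at once if the screwdriver is pushed more than 20 mm (distance of driver from where it was at the start of the episode above 0.02 m).
It also fails if it takes over 66 s, if anything falls off the work surface, if the arm or the gripper's body presses on something with over 40 N, if the wrist force passes 120 N, or if a joint passes its speed limit or range.

## Working session

There is one attempt and no reset: what is moved stays moved. The work goes in short steps, Python scripts to look and compute and a tool call to move; the robot and the scene stay as the last step left them, time stands still between calls to the robot, and variables do not carry over. Pictures are saved under pics/ and viewed, at most 10 in all, crops included, and the job is handed in when it is done.

Besides the shell and the picture viewer there is one more tool, called after ">>>" as name(argument=value, ...), one argument or row to a line, values as JSON. arm_command: Moves the arm, as the interface text tells. Its arguments: {"type":"object","properties":{"deltas":{"type":"array","items":{"type":"array"}},"newtons":{"type":"number"}},"required":["deltas"]}

```bash
mkdir -p pics; cat > h.py <<'E'
import numpy as np, cv2
from workcell import bot
from scipy.spatial.transform import Rotation as R
def cam(n):
    o=bot.observe(); f=bot.grab_frame(n)
    if n=='wrist':
        T=np.eye(4); T[:3,:3]=R.from_euler('xyz',o['tool_rot']).as_matrix(); T[:3,3]=o['position']
        f['T']=T@np.array(f['T_tool_cam'])
    else:
        M=np.eye(4); M[:3,:3]=cv2.Rodrigues(np.array(f['rvec'],float))[0]; M[:3,3]=np.ravel(f['tvec']); f['T']=np.linalg.inv(M)
    return f
def ray(f,px,z):
    K=np.array(f['K']); d=f['T'][:3,:3]@np.linalg.inv(K)@[px[0],px[1],1]; c=f['T'][:3,3]
    return c+d*(z-c[2])/d[2]
def proj(f,p):
    M=np.linalg.inv(f['T']); q=np.array(f['K'])@(M[:3,:3]@p+M[:3,3]); return q[:2]/q[2]
def save(f,n,crop=None,s=1):
    im=f['frame'][:,:,::-1]
    if crop: x,y,w,h=crop; im=im[y:y+h,x:x+w]
    cv2.imwrite(f'pics/{n}.png',cv2.resize(im,None,fx=s,fy=s,interpolation=cv2.INTER_CUBIC))
E
python3 - <<'E'
from h import *
np.set_printoptions(precision=4,suppress=True)
print({k:v for k,v in bot.observe().items() if k in('clock','position','tool_rot','force','grip_width')})
Z=dict(chest=0,drawer_left_handle=.064,drawer_right_handle=.064,cradle=0,slot=.045,recess=.045,loupe=0,jar=.086,driver=.01,roller_center=.064)
for c in('top','scene'):
    f=cam(c); save(f,c); print(c,f['T'][:3,3])
    for n,z in Z.items():
        for m in bot.mark_of(n,f)[:5]:
            if m['p']>.2: print(n,round(m['p'],2),np.round(m['at'],1),ray(f,m['at'],z)[:2])
E
```

```text
{'clock': 0.0, 'position': array([ 0.2363, -0.5785,  0.4041]), 'tool_rot': array([-3.1404,  0.0001,  0.3878]), 'force': array([-0.5455, -0.1932,  0.5461]), 'grip_width': 0.08570810409983777}
top [ 0.4201 -0.0575  1.0771]
chest 0.88 [214.4 211.2] [0.6018 0.1802]
chest 0.65 [400.  197.1] [ 0.6459 -0.2729]
chest 0.21 [240.9 221.1] [0.5788 0.1152]
drawer_left_handle 0.55 [161.9 245.6] [0.5098 0.2816]
drawer_right_handle 0.73 [247.2 140. ] [0.7598 0.0964]
drawer_right_handle 0.64 [239.7 222.6] [0.5658 0.1075]
cradle 0.8 [379.2 210.1] [ 0.6125 -0.2218]
cradle 0.76 [468.8 346.4] [ 0.2865 -0.4386]
cradle 0.75 [337.4 289.9] [ 0.4161 -0.1218]
slot 0.94 [493.5 346.2] [ 0.2934 -0.4798]
slot 0.91 [399.3 196.9] [ 0.6369 -0.2623]
slot 0.84 [358.3 278. ] [ 0.4445 -0.1672]
recess 0.71 [364.1 213.7] [ 0.5953 -0.1794]
recess 0.61 [318.9 297.7] [ 0.3977 -0.0767]
recess 0.58 [453.3 358.7] [ 0.2639 -0.3866]
loupe 0.54 [372.2 156.9] [ 0.7455 -0.2038]
jar 0.42 [409.4 263.5] [ 0.4778 -0.2769]
driver 0.56 [409.  263.3] [ 0.4827 -0.2928]
roller_center 0.21 [373.7 157.1] [ 0.7258 -0.1986]
scene [0.9306 0.7041 0.6437]
chest 0.81 [352.6 351.4] [0.6023 0.1824]
chest 0.73 [253.  221.6] [ 0.6113 -0.3301]
drawer_left_handle 0.76 [430.4 341. ] [0.5051 0.2716]
drawer_right_handle 0.82 [349.7 293. ] [0.5661 0.1014]
cradle 0.89 [356.5 247.2] [ 0.4266 -0.1092]
cradle 0.86 [269.4 241.9] [ 0.6076 -0.2216]
cradle 0.83 [347.7 183.9] [ 0.2804 -0.417 ]
slot 0.95 [336.9 164.2] [ 0.2909 -0.4692]
slot 0.89 [253.2 222.4] [ 0.6345 -0.254 ]
slot 0.76 [343.  225.6] [ 0.4448 -0.1473]
slot 0.61 [257.7 315.2] [0.7384 0.0634]
recess 0.73 [356.9 171.8] [ 0.2627 -0.3966]
recess 0.68 [282.7 231.4] [ 0.5858 -0.1854]
recess 0.55 [375.4 240.4] [ 0.4085 -0.0578]
loupe 0.74 [215.1 261. ] [ 0.7487 -0.2008]
jar 0.57 [258.5 313.4] [0.7488 0.1035]
driver 0.72 [304.3 215.9] [ 0.4851 -0.2839]
```

View pics/top.png

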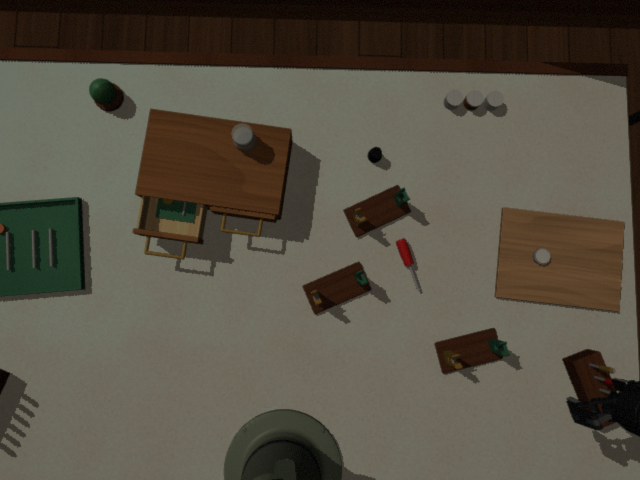

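View pics/scene.png

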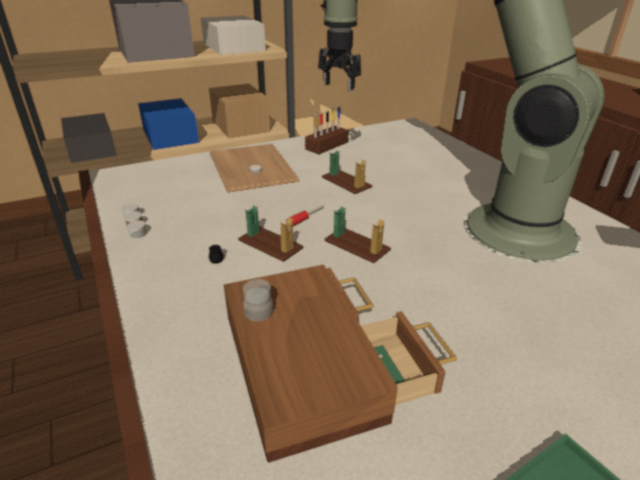

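The top view shows three cradles, at (379,210), (337,290) and (469,350). They sit about 0.65, 0.43 and 0.51 m from the base, so I choose (379,210) at roughly (0.61,-0.22), next to the loupe at (375,155). The chest is at (214,165) with its left drawer open, and the right handle is at (240,222). The scene view agrees. The other small objects, which include the tray rods at (8,250) to (50,250), are distractors. I'll move above the chosen cradle and check it up close.

>>> arm_command(
  deltas=[
    [[0,0,0],[0,0,0.136],0],
    [[0,0,0],[0,0,0.136],0],
    [[0,0,0],[0,0,0.136],0],
    [[0,0,0],[0,0,0.136],0],
    [[2.2,-4.0,0],[0,0,0],0],
    [[2.2,-4.0,0],[0,0,0],0],
    [[2.2,-4.0,0],[0,0,0],0],
    [[2.2,-4.0,0],[0,0,0],0],
    [[2.2,-4.0,0],[0,0,0],0],
    [[2.2,-4.0,0],[0,0,0],0],
    [[2.2,-4.0,0],[0,0,0],0],
    [[2.2,-4.0,0],[0,0,0],0],
    [[2.2,-4.0,0],[0,0,0],0],
    [[2.2,-4.0,0],[0,0,0],0],
    [[0,0,0],[0,0,0],0],
  ],
)

```text
clock: 2.6
position: [0.5192, -0.2122, 0.4046]
tool_rot: [-3.139, -0.001, -0.149]
force: [-0.8, 0.1, -0.8]
grip_width: 0.0
finger_force: 0.0
```

```bash
cat > look.py <<'E'
from h import *
import sys
np.set_printoptions(precision=4,suppress=True)
def look(name,Z,crop=None,s=1):
    o=bot.observe(); print(o['clock'],o['position'],o['tool_rot'],o['qpos'],o['grip_width'],o['force'])
    f=cam('wrist'); save(f,name,crop,s); print('cam',f['T'][:3,3])
    for n,z in Z.items():
        for m in bot.mark_of(n,f)[:4]:
            if m['p']>.2: print(n,round(m['p'],2),np.round(m['at'],1),ray(f,m['at'],z)[:2])
    return f
E
python3 - <<'E'
from look import *
f=look('w1',dict(cradle=0,slot=.045,recess=.045,loupe=0,driver=.01)); print(f['T_tool_cam'])
E
```

```text
2.6 [ 0.5192 -0.2122  0.4046] [-3.1392 -0.0011 -0.1485] [ 0.2927  0.4193 -0.0131  1.7728  0.0035  0.9487 -1.4406] 4.7613138709257696e-05 [-0.7785  0.0839 -0.8326]
cam [ 0.5906 -0.2224  0.3731]
cradle 0.74 [307.3 114.5] [ 0.6125 -0.2127]
cradle 0.6 [532.9 375.9] [ 0.2805 -0.4334]
cradle 0.58 [248.7 306.5] [ 0.42   -0.1149]
slot 0.87 [602.1 387.3] [ 0.2929 -0.4808]
slot 0.69 [355.2  80.9] [ 0.63   -0.2574]
slot 0.65 [284.6 299.8] [ 0.4425 -0.1645]
recess 0.95 [260.5 148.3] [ 0.5883 -0.1689]
recess 0.59 [202.8 346.2] [ 0.4034 -0.0721]
loupe 0.56 [305.2 112.7] [ 0.6144 -0.2109]
[[-0.0001 -0.9592 -0.2828  0.0721]
 [ 1.      0.0002 -0.001  -0.0003]
 [ 0.0011 -0.2828  0.9592  0.0315]
 [ 0.      0.      0.      1.    ]]
```

View pics/w1.png

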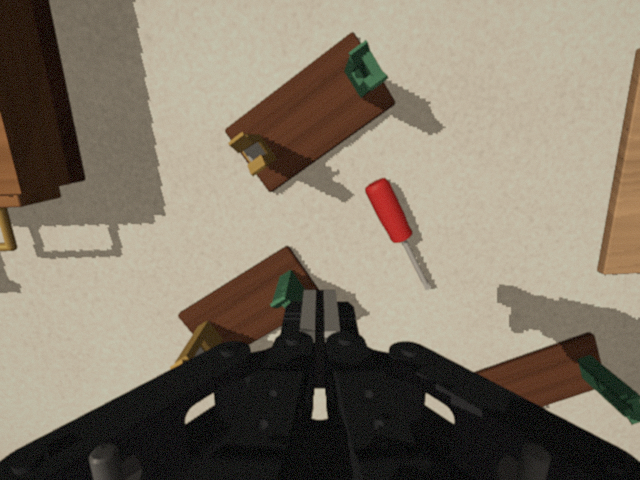

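The close view confirms it. The chosen cradle's green stop is at (366,70), its brass stop at (252,150), and the screwdriver lies at (390,220) on the robot's side. Next I go above the left handle.

>>> arm_command(
  deltas=[
    [[-0.8,-4.8,0],[0,0,0],0],
    [[-0.8,-4.8,0],[0,0,0],0],
    [[-0.8,-4.8,0],[0,0,0],0],
    [[-0.8,-4.8,0],[0,0,0],0],
    [[-0.8,-4.8,0],[0,0,0],0],
    [[-0.8,-4.8,0],[0,0,0],0],
    [[-0.8,-4.8,0],[0,0,0],0],
    [[-0.8,-4.8,0],[0,0,0],0],
    [[-0.8,-4.8,0],[0,0,0],0],
    [[-0.8,-4.8,0],[0,0,0],0],
    [[0,0,4],[0,0,0],0],
    [[0,0,0],[0,0,0],0],
  ],
)

```text
clock: 4.1
position: [0.5106, 0.2686, 0.3612]
tool_rot: [3.138, 0.004, -0.155]
force: [-0.5, -0.9, -0.6]
grip_width: -0.0001
finger_force: 0.0
```

```bash
python3 - <<'E'
from look import *
f=look('w2',dict(chest=0,drawer_left_handle=.064,drawer_right_handle=.064,jar=.086))
E
```

```text
4.1 [0.5106 0.2686 0.3612] [ 3.1377  0.0045 -0.1553] [-0.4821  0.4992 -0.1462  1.766   0.0895  0.8887 -2.3937] -9.121159523814934e-05 [-0.4825 -0.8664 -0.6311]
cam [0.5818 0.2577 0.3293]
chest 0.68 [407.7  95.8] [0.6006 0.1782]
```

View pics/w2.png

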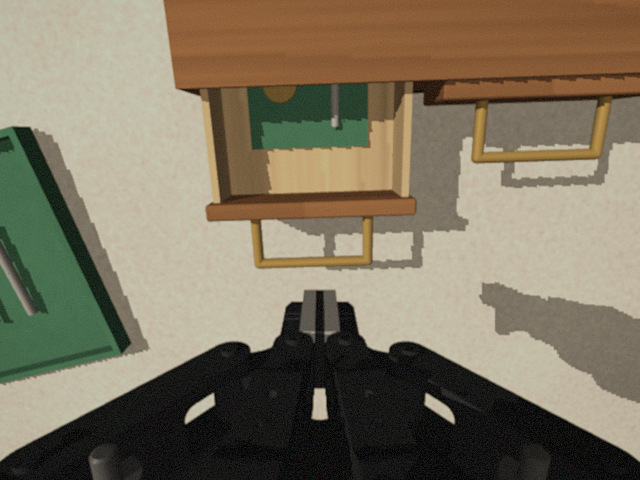

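The left bar runs from (258,264) to (371,261), with the panel's top edge at row ~205. The right bar runs from (476,158) to (597,154). I convert these pixels to positions.

```bash
python3 - <<'E'
from look import *
f=cam('wrist'); o=bot.observe(); th=-.155
ex=np.array([np.cos(th),np.sin(th)]); ey=np.array([-ex[1],ex[0]])
P=o['position'][:2]
for n,px,z in [('Lbar',(258,264),.064),('Lbar',(371,261),.064),('Rbar',(476,158),.064),('Rbar',(597,154),.064),('chestTopL',(178,86),.086),('panelTopL',(208,208),.081),('panelTopR',(415,201),.081)]:
    w=ray(f,px,z)[:2]; print(n,w,'rel tool',ex@(w-P),ey@(w-P))
E
```

```text
Lbar [0.4957 0.3206] rel tool -0.024379175782846096 0.04937378846663684
Lbar [0.4841 0.232 ] rel tool -0.022107247796770514 -0.03994292791779981
Rbar [0.5509 0.1472] rel tool 0.05690991489836305 -0.11337341573624177
Rbar [0.5399 0.0606] rel tool 0.05945009393486055 -0.20063250059915627
chestTopL [0.6282 0.3411] rel tool 0.10337159560790167 0.0900659236775524
panelTopL [0.548 0.343] rel tool 0.023894716439958597 0.07961526934691485
panelTopR [0.5299 0.1976] rel tool 0.028455128096789774 -0.06679670470975692
```

>>> arm_command(
  deltas=[
    [[-0.4,0,4.5],[0,0,0],0],
    [[0,0,4.5],[0,0,0],0],
    [[0,0,3.6],[0,0,0],0],
    [[0,0,2.0],[0,0,0],0],
    [[0,0,0],[0,0,-0.025],0],
    [[0,0,0],[0,0,0],0],
    [[1.5,0,0],[0,0,0],0],
    [[1.5,0,0],[0,0,0],0],
    [[1.5,0,0],[0,0,0],0],
    [[1.5,0,0],[0,0,0],0],
    [[1.0,0,0],[0,0,0],0],
    [[1.0,0,0],[0,0,0],0],
    [[0,0,0],[0,0,0],0],
  ],
)

```text
clock: 5.7
position: [0.5878, 0.2589, 0.2195]
tool_rot: [-3.141, -0.001, -0.132]
force: [-1.4, 0.2, -0.3]
grip_width: -0.0003
finger_force: 0.0
```

>>> arm_command(
  deltas=[
    [[0.3,0,0],[0,0,0],0],
    [[0.2,0,0],[0,0,0],0],
    [[0,0,0],[0,0,0],0],
  ],
)

```text
clock: 6.0
position: [0.5899, 0.2591, 0.2186]
tool_rot: [3.14, 0.005, -0.13]
force: [-18.2, -0.4, 12.4]
grip_width: 0.0004
finger_force: 9.3
```

>>> arm_command(
  deltas=[
    [[-0.8,0,0],[0,0,0],0],
    [[0,0,-4],[0,0,0],0],
    [[0,0,-4],[0,0,0],0],
    [[0,0,-3],[0,0,0],0],
    [[0,4,0],[0,0,0],0],
    [[0,4,0],[0,0,0],0],
    [[0,4,0],[0,0,0],0],
    [[0,4,0],[0,0,0],0],
    [[0,0,0],[0,0,0],0],
  ],
)

```text
clock: 6.9
position: [0.5625, 0.0953, 0.329]
tool_rot: [3.139, -0.001, -0.137]
force: [0.7, 0.2, 0.3]
grip_width: -0.0
finger_force: 0.0
```

```bash
python3 - <<'E'
from look import *
f=look('w3',dict(chest=0,drawer_left_handle=.064,drawer_right_handle=.064,jar=.086))
E
```

```text
6.9 [0.5625 0.0953 0.329 ] [ 3.1388 -0.0005 -0.1375] [-0.1712  0.5301 -0.1408  1.8121  0.1022  0.8071 -2.0719] -4.1597391569093497e-05 [0.7255 0.196  0.2618]
cam [0.634  0.0857 0.2975]
chest 0.62 [213.3 193.9] [0.6007 0.1776]
```

View pics/w3.png

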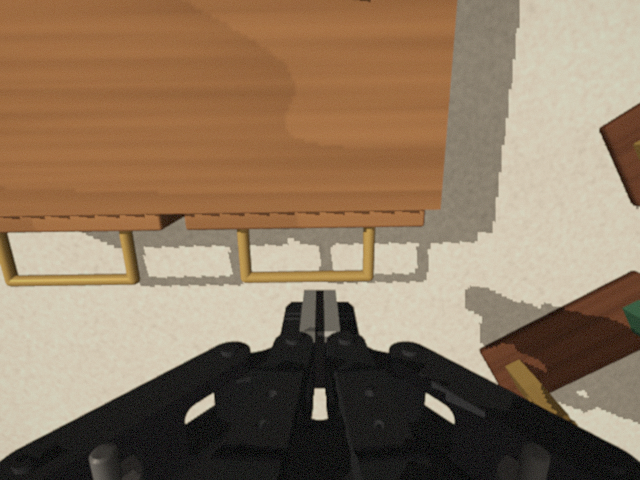

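Both panels now line up. The right bar runs from (243,277) to (372,277).

```bash
python3 - <<'E'
from look import *
f=cam('wrist'); o=bot.observe(); th=o['tool_rot'][2]
ex=np.array([np.cos(th),np.sin(th)]); ey=np.array([-ex[1],ex[0]])
P=o['position'][:2]
for n,px,z in [('Lbar',(8,281),.064),('Lbar',(133,280),.064),('Rbar',(243,277),.064),('Rbar',(372,277),.064),('chestR',(440,209),.086),('chestL',(2,211),.086)]:
    w=ray(f,px,z)[:2]; print(n,w,'rel tool',ex@(w-P),ey@(w-P))
E
```

```text
Lbar [0.5669 0.3196] rel tool -0.024187739701985116 0.2162174888957024
Lbar [0.5565 0.2335] rel tool -0.023408605722331034 0.12951625832563166
Rbar [0.5489 0.1577] rel tool -0.021155779865494266 0.05333258815257374
Rbar [0.5374 0.0696] rel tool -0.021121135268520882 -0.035528003789133775
chestR [0.5843 0.0282] rel tool 0.030704959831204175 -0.07049730289982017
chestL [0.6166 0.2853] rel tool 0.029489032349018087 0.18858262270962184
```

>>> arm_command(
  deltas=[
    [[-0.2,-0.9,4.0],[0,0,0],0],
    [[0,0,4.0],[0,0,0],0],
    [[0,0,3.2],[0,0,0],0],
    [[0,0,0],[0,0,0],0],
    [[-1.2,0,0],[0,0,0],0],
    [[-1.5,0,0],[0,0,0],0],
    [[-1.5,0,0],[0,0,0],0],
    [[-1.5,0,0],[0,0,0],0],
    [[-1.5,0,0],[0,0,0],0],
    [[-1.5,0,0],[0,0,0],0],
    [[-1.5,0,0],[0,0,0],0],
    [[-1.0,0,0],[0,0,0],0],
    [[-0.4,0,0],[0,0,0],0],
    [[0,0,0],[0,0,0],0],
    [[0,0,0],[0,0,0],0],
  ],
)

```text
clock: 8.7
position: [0.4477, 0.1253, 0.217]
tool_rot: [-3.141, -0.0, -0.131]
force: [-0.2, -0.1, 0.8]
grip_width: 0.0002
finger_force: 0.0
```

>>> arm_command(
  deltas=[
    [[0.4,0,0],[0,0,0],0],
    [[0,0,-4],[0,0,0],0],
    [[0,0,-4],[0,0,0],0],
    [[0,0,-4],[0,0,0],3],
    [[3,0,0],[0,0,0],5],
    [[0,0,0],[0,0,0],5],
    [[0,0,0],[0,0,0],5],
  ],
)

```text
clock: 9.4
position: [0.4813, 0.1204, 0.3365]
tool_rot: [3.141, 0.0, -0.132]
force: [-0.5, -0.3, 0.8]
grip_width: 0.0502
finger_force: 0.0
```

```bash
python3 - <<'E'
from look import *
f=look('w4',dict(roller_center=.064,pin_end=.064,sprung_end=.064,drawer_right_handle=.064,jar=.086,drawer_left_handle=.064))
E
```

```text
9.4 [0.4813 0.1204 0.3365] [ 3.1415  0.0003 -0.1322] [-0.2513  0.4159 -0.1456  1.9949  0.0873  0.7369 -2.1524] 0.05023018899837149 [-0.4948 -0.328   0.7801]
cam [0.5528 0.1112 0.305 ]
roller_center 0.94 [320.6 152.7] [0.5423 0.112 ]
sprung_end 0.45 [238.9 160.4] [0.5445 0.1651]
```

View pics/w4.png

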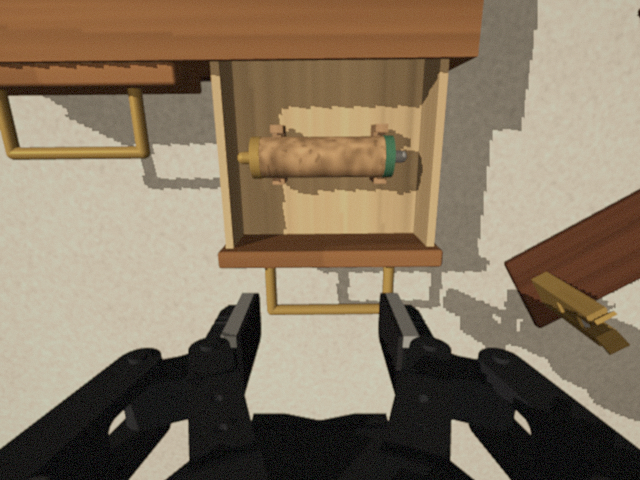

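The roller lies with its brass tip at (238,157), green pin at (405,156) and centre at about (321,156). The left drawer is shut. I move above it and turn a quarter.

>>> arm_command(
  deltas=[
    [[3,0,0],[0,0,0],5],
    [[3,0,0],[0,0,0],5],
    [[0,0,0],[0,0,-0.1428],5],
    [[0,0,0],[0,0,-0.1428],5],
    [[0,0,0],[0,0,-0.1428],5],
    [[0,0,0],[0,0,-0.1428],5],
    [[0,0,0],[0,0,-0.1428],5],
    [[0,0,0],[0,0,-0.1428],5],
    [[0,0,0],[0,0,-0.1428],5],
    [[0,0,0],[0,0,-0.1428],5],
    [[0,0,0],[0,0,-0.1428],5],
    [[0,0,0],[0,0,-0.1428],5],
    [[0,0,0],[0,0,-0.1428],5],
    [[0,0,2],[0,0,0],5],
    [[0,0,0],[0,0,0],5],
  ],
)

```text
clock: 11.25
position: [0.5398, 0.1125, 0.315]
tool_rot: [-3.139, 0.001, 1.439]
force: [-1.2, -0.4, -0.1]
grip_width: 0.0498
finger_force: 0.0
```

```bash
python3 - <<'E'
from look import *
f=look('w5',dict(roller_center=.064,pin_end=.064,sprung_end=.064))
im=f['frame'].astype(int); hsv=cv2.cvtColor(f['frame'],cv2.COLOR_RGB2HSV)
E
```

```text
11.25 [0.5398 0.1125 0.315 ] [-3.1388  0.0009  1.4393] [ 0.061   0.5654 -0.517   1.8567  0.3703  0.8188 -0.778 ] 0.0498065508007679 [-1.1957 -0.3956 -0.1449]
cam [0.5494 0.1841 0.2834]
roller_center 0.87 [315.7 254.7] [0.537  0.1126]
pin_end 0.8 [320.5 330.4] [0.533  0.0586]
sprung_end 0.46 [317.8 167.5] [0.5456 0.1664]
```

View pics/w5.png

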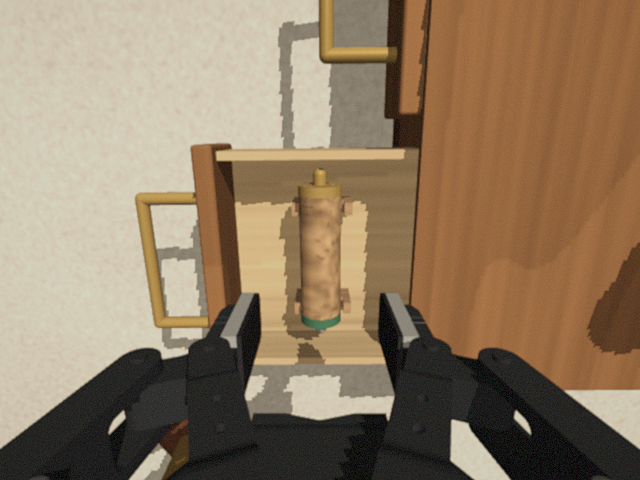

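The roller (tip at (320,170), pin at (320,330)) is centred between the fingers, so I descend and grip.

>>> arm_command(
  deltas=[
    [[0,0,4],[0,0,0],5],
    [[0,0,3.5],[0,0,0],5],
    [[0,0,2.1],[0,0,0],5],
    [[0,0,0],[0,0,0],5],
    [[0,0,0],[0,0,0],2],
    [[0,0,0],[0,0,0],2],
    [[0,0,0],[0,0,0],2],
    [[0,0,0],[0,0,0],2],
    [[0,0,0],[0,0,0],2],
  ],
  newtons=30,
)

```text
clock: 12.35
position: [0.5409, 0.1131, 0.2221]
tool_rot: [3.139, -0.001, 1.439]
force: [-2.1, 1.4, 10.3]
grip_width: 0.0251
finger_force: 30.6
```

Gripped (25 mm). I lift clear and, from the earlier close view, work out the cradle's pose.

>>> arm_command(
  deltas=[
    [[0,0,-3],[0,0,0],2],
    [[0,0,-4],[0,0,0],2],
    [[0,0,-4],[0,0,0],2],
    [[0,0,-4],[0,0,0],2],
  ],
)

```text
clock: 12.75
position: [0.54, 0.1128, 0.373]
tool_rot: [3.141, -0.0, 1.44]
force: [0.4, -0.5, -1.9]
grip_width: 0.0249
finger_force: 30.0
```

```bash
python3 - <<'E'
from look import *
f=cam('wrist'); im=cv2.imread('pics/w1.png')
T=np.eye(4); T[:3,:3]=R.from_euler('xyz',[-3.1392,-.0011,-.1485]).as_matrix(); T[:3,3]=[.5192,-.2122,.4046]
f['T']=T@np.array(f['T_tool_cam'])
g=cv2.cvtColor(im,cv2.COLOR_BGR2HSV)
m=((g[...,0]<15)&(g[...,1]>120)&(g[...,2]<130)).astype(np.uint8); m[:20]=0;m[220:]=0;m[:,:210]=0;m[:,420:]=0
m=cv2.morphologyEx(m,cv2.MORPH_OPEN,np.ones((3,3)))
n,l,s,c=cv2.connectedComponentsWithStats(m); i=1+np.argmax(s[1:,4]); ys,xs=np.where(l==i)
P=np.array([ray(f,(x,y),.01)[:2] for x,y in zip(xs,ys)],np.float32)
r=cv2.minAreaRect((P*1000)); print('foot rect mm',r)
print(np.round(cv2.boxPoints(cv2.minAreaRect(np.c_[xs,ys].astype(np.float32)))))
# networks from top/scene/wrist for slot, recess at several views: direction
print(bot.observe()['position'],bot.observe()['grip_width'])
for p,z in (((366,45),.081),((236,137),.088),((262,172),.088)): print(ray(f,p,z))
E
```

```text
foot rect mm ((610.3348999023438, -215.12283325195312), (72.29658508300781, 146.46595764160156), 26.28680992126465)
[[223. 128.]
 [352.  32.]
 [401.  98.]
 [272. 194.]]
[0.5411 0.1135 0.379 ] 0.02483245635641366
[ 0.6486 -0.2652  0.081 ]
[ 0.5998 -0.1602  0.088 ]
[ 0.5713 -0.1746  0.088 ]
```

>>> arm_command(
  deltas=[
    [[0,0,0],[0,0,-0.147],2],
    [[0,0,0],[0,0,-0.147],2],
    [[0,0,0],[0,0,-0.147],2],
    [[0,0,0],[0,0,-0.149],2],
    [[-4.65,-0.3,0],[0,0,0],2],
    [[-4.65,-0.3,0],[0,0,0],2],
    [[-4.65,-0.3,0],[0,0,0],2],
    [[-4.65,-0.3,0],[0,0,0],2],
    [[-4.65,-0.3,0],[0,0,0],2],
    [[-4.65,-0.3,0],[0,0,0],2],
    [[-4.65,-0.3,0],[0,0,0],2],
    [[0,0,4],[0,0,0],2],
    [[0,0,0],[0,0,0],2],
    [[0,0,0],[0,0,0],2],
  ],
)

```text
clock: 14.2
position: [0.6656, -0.1876, 0.3313]
tool_rot: [-3.141, -0.001, 2.03]
force: [1.2, 1.1, -0.3]
grip_width: 0.0246
finger_force: 30.0
```

```bash
python3 - <<'E'
from look import *
f=look('w6',dict(slot=.045,recess=.045,cradle=0,roller_center=.19,sprung_end=.19,pin_end=.19))
E
```

```text
14.2 [ 0.6656 -0.1876  0.3313] [-3.1413 -0.001   2.0303] [ 0.5469  0.7678 -0.6072  1.4472  0.4669  1.0737  0.3067] 0.024641185854087234 [ 1.1803  1.1294 -0.3272]
cam [ 0.6339 -0.1228  0.2998]
slot 0.97 [22.1 56.8] [ 0.4431 -0.163 ]
slot 0.7 [235.9 298.4] [ 0.6295 -0.2577]
recess 0.94 [226.7 171.6] [ 0.587  -0.1721]
cradle 0.87 [244.9 225.5] [ 0.6096 -0.2158]
roller_center 0.69 [229.5 172.1] [ 0.6145 -0.1438]
roller_center 0.64 [317.8 329.2] [ 0.6613 -0.1792]
sprung_end 0.82 [317.8 194.7] [ 0.6411 -0.1382]
```

View pics/w6.png

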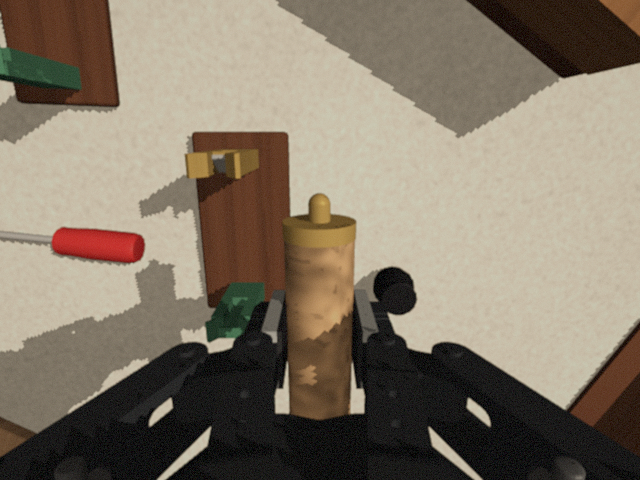

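The roller is held with its tip at (318,196) and drum centred at column 320. Beyond it, the foot has corners at (193,133), (289,133) and (207,306), the brass stop is at (222,162), the green stop at (237,308), and the loupe is at (395,290).

```bash
python3 - <<'E'
from look import *
f=cam('wrist'); o=bot.observe(); th=o['tool_rot'][2]; P=o['position'][:2]; print(o['position'])
ex=np.array([np.cos(th),np.sin(th)]); ey=np.array([ex[1],-ex[0]])
def q(n,px,z):
    w=ray(f,px,z)[:2]; print(n,w,'tool x,y mm',np.round([1000*ex@(w-P),1000*ey@(w-P)],1))
im=cv2.cvtColor(f['frame'],cv2.COLOR_RGB2HSV)
# foot top corners via mask rows
m=((im[...,0]<15)&(im[...,1]>120)&(im[...,2]<130))
for r in (190,210,230,250,270):
    c=np.where(m[r,170:300])[0]+170; q(f'footL r{r}',(c.min(),r),.01); q(f'footR r{r}',(c.max(),r),.01)
for c in (215,240,270):
    r=np.where(m[110:200,c])[0].min()+110; q(f'footTop c{c}',(c,r),.01)
q('tip',(318.5,193.5),o['position'][2]-.155); q('bandL',(284,222),o['position'][2]-.155); q('bandR',(355,222),o['position'][2]-.155)
q('slot net',(235.9,298.4),.045); q('recess net',(226.7,171.6),.045)
cv2.imwrite('pics/w6c.png',cv2.resize(f['frame'][110:350,170:350,::-1],None,fx=2.5,fy=2.5,interpolation=cv2.INTER_CUBIC))
E
```

```text
[ 0.6658 -0.188   0.3314]
footL r190 [ 0.5669 -0.2028] tool x,y mm [ 30.6 -95.2]
footR r190 [ 0.6299 -0.1717] tool x,y mm [ 30.5 -24.9]
footL r210 [ 0.5727 -0.218 ] tool x,y mm [ 14.3 -96.7]
footR r210 [ 0.6374 -0.1861] tool x,y mm [ 14.3 -24.5]
footL r230 [ 0.5802 -0.233 ] tool x,y mm [ -2.4 -96.6]
footR r230 [ 0.64   -0.2034] tool x,y mm [ -2.4 -29.9]
footL r250 [ 0.5879 -0.2484] tool x,y mm [-19.7 -96.5]
footR r250 [ 0.657  -0.2143] tool x,y mm [-19.7 -19.5]
footL r270 [ 0.5959 -0.2644] tool x,y mm [-37.5 -96.5]
footR r270 [ 0.6639 -0.2309] tool x,y mm [-37.6 -20.7]
footTop c215 [ 0.5619 -0.1559] tool x,y mm [ 74.9 -78.8]
footTop c240 [ 0.5791 -0.1474] tool x,y mm [ 74.9 -59.7]
footTop c270 [ 0.5996 -0.1372] tool x,y mm [ 74.9 -36.8]
tip [ 0.6425 -0.1402] tool x,y mm [53.2  0.3]
bandL [ 0.6361 -0.1545] tool x,y mm [ 43.2 -11.7]
bandR [ 0.6583 -0.1435] tool x,y mm [43.2 13.1]
slot net [ 0.6302 -0.2586] tool x,y mm [-47.5 -63.2]
recess net [ 0.5876 -0.1728] tool x,y mm [ 48.3 -63.3]
```

View pics/w6c.png

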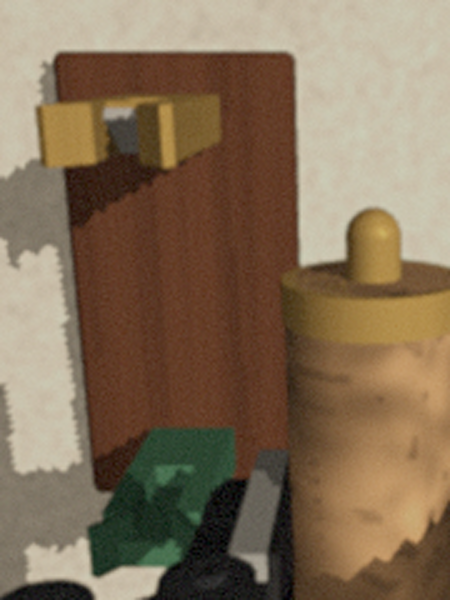

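The foot is square with the tool (left edge constant, top edge at x = 75 mm), so the yaw is good. I move directly above it and check the tip against the brass channel in the tool's symmetry plane.

>>> arm_command(
  deltas=[
    [[0.25,-3,0],[0,0,0],2],
    [[0,-3,0],[0,0,0],2],
    [[0,0,0],[0,0,0],2],
    [[0,0,0],[0,0,0],2],
    [[0,0,0],[0,0,0],2],
  ],
)

```text
clock: 15.1
position: [0.6113, -0.2121, 0.331]
tool_rot: [3.141, 0.0, 2.03]
force: [0.4, 0.2, -0.4]
grip_width: 0.0251
finger_force: 30.2
```

```bash
python3 - <<'E'
from look import *
f=look('w7',dict(slot=.045,recess=.045,cradle=0,sprung_end=.177),(200,90,240,180),3.3)
o=bot.observe(); print(f['K'])
E
```

```text
15.1 [ 0.6113 -0.2121  0.331 ] [3.1408 0.0001 2.0301] [ 0.6357  0.7031 -0.6195  1.5814  0.46    1.0061  0.3378] 0.025099106370723878 [ 0.4245  0.1501 -0.4098]
cam [ 0.5797 -0.1473  0.2995]
slot 0.73 [111.7  57.9] [ 0.4408 -0.1629]
slot 0.54 [314.6 177. ] [ 0.5892 -0.1731]
recess 0.84 [313.  175.3] [ 0.5877 -0.1725]
sprung_end 0.97 [315.9 191.7] [ 0.5868 -0.1639]
[[363.0964   0.     319.288 ]
 [  0.     363.0964 242.8257]
 [  0.       0.       1.    ]]
```

View pics/w7.png

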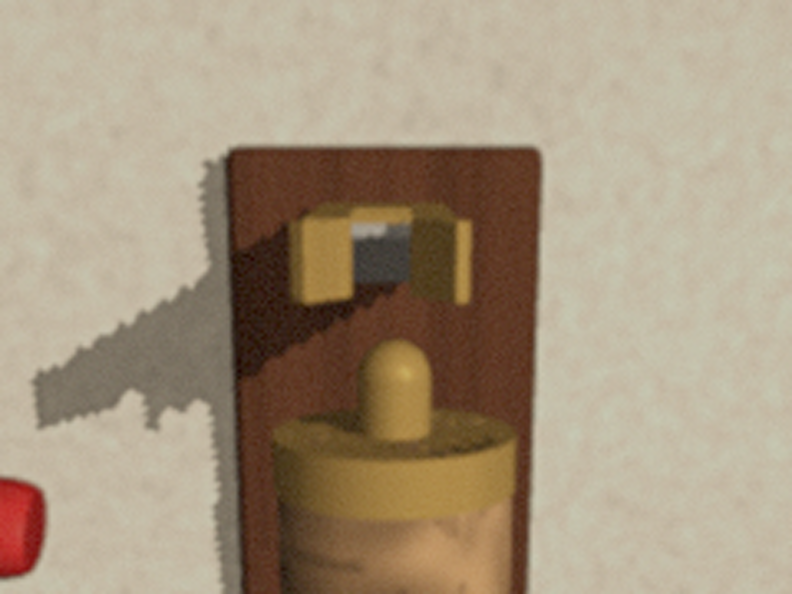

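The tip is at crop column 395 while the brass channel's centre is at 382 and the foot's at 385. That means a shift of 2.5 mm along tool −y. Along the axis the roller is about 1 mm toward brass, which is fine. I shift and descend to just above contact.

>>> arm_command(
  deltas=[
    [[0,-0.25,4],[0,0,0],2],
    [[0,0,3],[0,0,0],2],
    [[0,0,1.5],[0,0,0],2],
    [[0,0,0.8],[0,0,0],2],
    [[0,0,0],[0,0,0],2],
    [[0,0,0],[0,0,0],2],
  ],
)

```text
clock: 15.95
position: [0.609, -0.2137, 0.2388]
tool_rot: [3.14, 0.001, 2.03]
force: [-0.1, -0.0, -1.1]
grip_width: 0.0248
finger_force: 30.3
```

```bash
python3 - <<'E'
from look import *
f=look('w8',dict(),(200,60,240,220),2.7)
s=cam('scene'); im=s['frame'][190:280,220:320,::-1]
a=cv2.imread('pics/w8.png'); b=cv2.resize(im,(0,0),fx=1.5,fy=1.5,interpolation=cv2.INTER_CUBIC)
a[-b.shape[0]:,-b.shape[1]:]=b; cv2.imwrite('pics/w8.png',a)
E
```

```text
15.95 [ 0.609  -0.2137  0.2388] [3.1405 0.0009 2.0296] [ 0.6054  0.8119 -0.5631  1.6379  0.5413  0.8509  0.2776] 0.024839700086042305 [-0.0962 -0.0356 -1.1045]
cam [ 0.5775 -0.1489  0.2073]
```

View pics/w8.png

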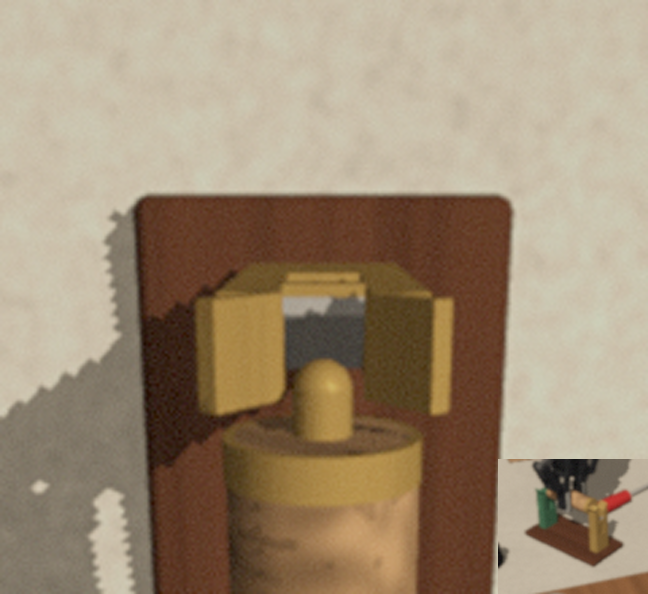

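The tip (column 323) is centred on the brass channel (284 to 364, centre 324). I lower gently.

>>> arm_command(
  deltas=[
    [[0,0,0.4],[0,0,0],2],
    [[0,0,0.4],[0,0,0],2],
    [[0,0,0.3],[0,0,0],2],
    [[0,0,0.2],[0,0,0],2],
    [[0,0,0],[0,0,0],2],
    [[0,0,0],[0,0,0],2],
  ],
)

```text
clock: 16.65
position: [0.6086, -0.2137, 0.2247]
tool_rot: [-3.142, -0.0, 2.03]
force: [-1.2, 0.0, -1.7]
grip_width: 0.0249
finger_force: 30.3
```

>>> arm_command(
  deltas=[
    [[0,0,0.2],[0,0,0],2],
    [[0,0,0],[0,0,0],2],
    [[0,0,0],[0,0,0],2],
  ],
)

```text
clock: 16.95
position: [0.6086, -0.2137, 0.2227]
tool_rot: [3.142, 0.0, 2.03]
force: [0.5, 0.7, -1.6]
grip_width: 0.0248
finger_force: 30.3
```

>>> arm_command(
  deltas=[
    [[0,0,0.2],[0,0,0],2],
    [[0,0,0.1],[0,0,0],2],
    [[0,0,0],[0,0,0],2],
    [[0,0,0],[0,0,0],2],
  ],
)

```text
clock: 17.35
position: [0.6086, -0.2137, 0.2197]
tool_rot: [3.142, 0.0, 2.029]
force: [0.5, -0.2, -0.6]
grip_width: 0.0247
finger_force: 30.4
```

```bash
python3 - <<'E'
from look import *
f=look('w9',dict(),(200,60,240,220),2.7)
s=cam('scene'); im=s['frame'][190:270,225:315,::-1]
a=cv2.imread('pics/w9.png'); b=cv2.resize(im,(0,0),fx=2.5,fy=2.5,interpolation=cv2.INTER_CUBIC)
a[:b.shape[0],-b.shape[1]:]=b; cv2.imwrite('pics/w9.png',a)
E
```

```text
17.35 [ 0.6086 -0.2137  0.2197] [3.1416 0.     2.0295] [ 0.5975  0.8368 -0.5496  1.6444  0.558   0.822   0.265 ] 0.024674434570666526 [ 0.4894 -0.204  -0.6297]
cam [ 0.577  -0.1489  0.1882]
```

I have now viewed 11 pictures, one over the limit of 10, so I won't view any more and will work from force and network readings.

>>> arm_command(
  deltas=[
    [[0,0,0.15],[0,0,0],2],
    [[0,0,0],[0,0,0],2],
    [[0,0,0],[0,0,0],2],
  ],
)

```text
clock: 17.75
position: [0.6086, -0.2139, 0.2182]
tool_rot: [3.142, 0.0, 2.029]
force: [2.3, -3.1, 0.4]
grip_width: 0.0246
finger_force: 30.4
```

>>> arm_command(
  deltas=[
    [[0,0,0.15],[0,0,0],2],
    [[0,0,0],[0,0,0],2],
    [[0,0,0],[0,0,0],2],
  ],
)

```text
clock: 18.05
position: [0.6086, -0.2138, 0.2168]
tool_rot: [3.141, 0.0, 2.029]
force: [2.5, -4.3, -0.1]
grip_width: 0.0247
finger_force: 30.5
```

Contact now shows as a push toward green (about 4 N, −y of the cradle): the tip is on the ramp at axis height 64. I ease up a touch and release.

>>> arm_command(
  deltas=[
    [[0,0,-0.1],[0,0,0],2],
    [[0,0,0],[0,0,0],5],
    [[0,0,0],[0,0,0],5],
    [[0,0,0],[0,0,0],5],
    [[0,0,0],[0,0,0],5],
    [[0,0,0],[0,0,0],5],
    [[0,0,0],[0,0,0],5],
    [[0,0,0],[0,0,0],5],
  ],
)

```text
clock: 18.85
position: [0.6085, -0.2137, 0.2177]
tool_rot: [-3.142, -0.0, 2.03]
force: [-0.1, -0.3, -0.3]
grip_width: 0.0501
finger_force: 0.0
```

>>> arm_command(
  deltas=[
    [[0,0,-4],[0,0,0],5],
    [[0,0,-4],[0,0,0],5],
    [[0,0,-4],[0,0,0],5],
    [[0,0,0],[0,0,0],5],
    [[0,0,0],[0,0,0],5],
  ],
)

```text
clock: 19.35
position: [0.6086, -0.2138, 0.3384]
tool_rot: [3.141, 0.001, 2.029]
force: [0.6, 0.3, -0.8]
grip_width: 0.05
finger_force: 0.0
```

```bash
cat > ro.py <<'E'
from look import *
np.set_printoptions(precision=4,suppress=True)
c=np.array([.6092,-.2155]); th=.459
def rel(w): d=w-c; return np.round(1000*np.array([np.cos(th)*d[0]+np.sin(th)*d[1],-np.sin(th)*d[0]+np.cos(th)*d[1]]),1)
for n in ('wrist','scene','top'):
    f=cam(n)
    for k,z in dict(roller_center=.052,pin_end=.045,sprung_end=.06,slot=.045,recess=.045,cradle=0).items():
        for m in bot.mark_of(k,f)[:4]:
            w=ray(f,m['at'],z)[:2]
            if m['p']>.2 and np.hypot(*(w-c))<.12: print(n,k,round(m['p'],2),np.round(m['at'],1),rel(w))
E
python3 ro.py; python3 -c "
from h import *
o=bot.observe();print(o['clock'],o['position'])"
```

```text
wrist roller_center 0.69 [321.1 241. ] [ 2.3 -0. ]
wrist pin_end 0.77 [318.1 304.5] [ -0.  -54.4]
wrist sprung_end 0.5 [320.1 167. ] [ 1.5 53.7]
wrist slot 0.66 [315.7 298. ] [ -1.9 -48.8]
wrist recess 0.68 [319.2 172.9] [ 0.9 48.4]
wrist recess 0.38 [318.1 296.7] [ -0.  -47.7]
wrist cradle 0.44 [319.9 303.2] [  1.5 -75.1]
scene roller_center 0.52 [267.9 225.8] [3.4 0.9]
scene pin_end 0.57 [252.2 221.2] [  3.  -51.6]
scene slot 0.91 [251.5 224.4] [ 14.8 -42.4]
scene recess 0.78 [284.2 230. ] [-14.5  36. ]
scene recess 0.65 [268.4 240.3] [41.3 36.9]
scene cradle 0.8 [268.8 240.4] [ -8.2 -10.5]
scene cradle 0.43 [286.5 233. ] [-60.7   1.4]
top roller_center 0.69 [377.6 207.3] [2.9 4.6]
top pin_end 0.84 [400. 199.] [ -1.1 -53.5]
top sprung_end 0.21 [379.3 208.2] [-1.4  3.7]
top slot 0.85 [396.6 197.9] [  4.7 -47.4]
top recess 0.7 [364.5 212.5] [ 5.6 36.4]
top cradle 0.62 [377.1 211.3] [-0.3 -1.1]
20.4 [ 0.60855314 -0.21369786  0.33769742]
```

The roller is lying with its pin at y≈−54 in the slot and its brass end at +54 on the ramp. I close the fingers and press 30 mm toward the brass end.

>>> arm_command(
  deltas=[
    [[3,0,0],[0,0,0],0],
    [[0,0,0],[0,0,0],0],
    [[0,0,0],[0,0,0],0],
    [[0,0,4],[0,0,0],0],
    [[0,0,3],[0,0,0],0],
    [[0,0,1.5],[0,0,0],0],
    [[0,0,0.5],[0,0,0],0],
    [[0,0,0],[0,0,0],0],
  ],
)

```text
clock: 21.2
position: [0.5955, -0.187, 0.2479]
tool_rot: [3.142, -0.0, 2.029]
force: [-0.5, 0.3, 0.5]
grip_width: 0.0002
finger_force: 0.0
```

>>> arm_command(
  deltas=[
    [[0,0,0.3],[0,0,0],0],
    [[0,0,0.3],[0,0,0],0],
    [[0,0,0.3],[0,0,0],0],
    [[0,0,0],[0,0,0],0],
  ],
)

```text
clock: 21.6
position: [0.5956, -0.1865, 0.2395]
tool_rot: [3.14, 0.001, 2.03]
force: [-0.9, 1.6, 2.8]
grip_width: 0.0003
finger_force: 0.7
```

>>> arm_command(
  deltas=[
    [[0,0,0.2],[0,0,0],0],
    [[0,0,0.2],[0,0,0],0],
    [[0,0,0],[0,0,0],0],
  ],
)

```text
clock: 21.9
position: [0.5951, -0.187, 0.2344]
tool_rot: [-3.141, 0.0, 2.029]
force: [-0.0, 0.2, 0.2]
grip_width: -0.0004
finger_force: 0.0
```

>>> arm_command(
  deltas=[
    [[0,0,0.2],[0,0,0],0],
    [[0,0,0.2],[0,0,0],0],
    [[0,0,0],[0,0,0],0],
  ],
)

```text
clock: 22.2
position: [0.5953, -0.1868, 0.2306]
tool_rot: [3.142, 0.0, 2.03]
force: [0.7, -0.3, 2.7]
grip_width: 0.0001
finger_force: 1.3
```

>>> arm_command(
  deltas=[
    [[0,0,0.15],[0,0,0],0],
    [[0,0,0],[0,0,0],0],
  ],
)

```text
clock: 22.4
position: [0.5957, -0.1865, 0.2299]
tool_rot: [3.141, 0.001, 2.03]
force: [-1.0, 1.2, 10.9]
grip_width: 0.0002
finger_force: 5.9
```

>>> arm_command(
  deltas=[
    [[0,0,-3],[0,0,0],0],
    [[0,0,-4],[0,0,0],0],
    [[-3,0,-4],[0,0,0],0],
    [[0,0,0],[0,0,0],0],
    [[0,0,0],[0,0,0],0],
  ],
)

```text
clock: 22.9
position: [0.6085, -0.2143, 0.3397]
tool_rot: [3.141, 0.001, 2.028]
force: [-0.6, -0.2, -0.6]
grip_width: -0.0004
finger_force: 0.0
```

```bash
python3 ro.py | grep -E "roller|pin|sprung"; python3 - <<'E'
from look import *
f=cam('top')
for n in('loupe','jar','driver','drawer_left_handle'):
    print(n,[(round(m['p'],2),np.round(m['at'],1)) for m in bot.mark_of(n,f)[:3]])
E
```

```text
wrist roller_center 0.9 [318.3 235.1] [-0.1  3.8]
wrist sprung_end 0.54 [321.5 164.2] [ 2.2 55.2]
scene roller_center 0.71 [267.9 229.1] [14.3 11. ]
scene pin_end 0.52 [253.9 218.6] [ -8.5 -57. ]
top roller_center 0.65 [378.6 206.9] [2.8 2.1]
top pin_end 0.65 [398.7 199.9] [ -1.7 -49.8]
loupe [(0.67, array([374.2, 156.3]))]
jar []
driver [(0.63, array([407.9, 266. ]))]
drawer_left_handle [(0.73, array([168.8, 217.4])), (0.37, array([244. , 139.9]))]
```

```bash
python3 -c "
from workcell import bot
print(bot.job_done())"
```

```text
the job is handed in; nothing more can be done
None
```

I handed the job in at about 23 s without being told the verdict: force readings show the roller snapped into its recess at fitted height, the left drawer is shut, and the loupe and screwdriver stayed put. The final check didn't detect the jar, though nothing went near it, and I viewed 11 pictures, one over the limit of 10.

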